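# Unload the clamped specimen carrier

### The job

On the microscope stage a specimen carrier is held down by a hinged bar. Swing the bar fully upright and leave it standing, then slide the freed carrier out from beneath it along its channel, without lifting it out, until it is up against the end stop at the open end, and let go of it there.

Things in the scene. Friction and masses are not known exactly. Their poses are not given: they have to be found in the camera images.
- stage: Fixed dark base plate, x -48..108, y -110..205 mm, with a channel along +y: floor z 12, rails at x +-30..40 (top z 22), end stop at the +y end (inner face y 195, top z 30). z up; +x to the bar's hinge, away from the robot. Origin: table height, where the bar crosses mid-channel. Hinge axis along y at x 90, z 46, between cheeks (x 75..105, y +-21, top z 60).
- hold_bar (a joint): Steel hold-down bar's angle: 0 level across the channel (starts 0 to 0.05), grows as the handle end swings up towards the hinge, 1.57 upright, limit 1.9. Stiff hinge: stays where left; about 3 N at the handle lifts it. Bar 18 wide, 10 thick, at stage y 0; a rubber foot 40 long, 17 deep below it, 90 mm from the hinge, sits just above the carrier.
- bar_grip (a point): Where to take the bar's handle: a round rod, 12 mm thick, parallel to the hinge, sticking out 48 mm to stage -y from the bar's free end. Point on the rod's axis, 185 mm from the hinge axis; at angle 0 at stage (-95, -38, 46) mm. Pinch from above, fingers either side across stage x; the rod turns between them as the bar swings. Axes turn with the bar.
- carrier: Clamped aluminium plate, 56 (x) x 170 (y) x 10 mm, 2 mm play in the channel, axes near the stage's; origin: centre of underside, at stage y -15..5, +110 when at the end stop. 18 mm square grip post at y +72, top z 50. White block 44 x 60, top z 35, at y -50: the lowered bar blocks it. 0.3 to 0.54 kg. Not the shorter loose spare without a block.
Not all that is in view belongs to the job. What is shaped like the carrier but blue, orange or purple is not meant.

How it is judged:
By the outcome, as a careful person would: the job done as asked, in the order asked, and still so for the second after the job is handed in, with the robot touching nothing.
It also fails if it takes over 48 s, if anything falls off the work surface, if the arm or the gripper's body presses on something with over 40 N, if the wrist force passes 120 N, or if a joint passes its speed limit or range.

### The arm

A 6-joint arm with a two-finger parallel gripper is mounted at the origin on the work surface. World frame = base frame: x ahead of the robot, y to its left, z up, the work surface at z = 0. Lengths are in m, angles in degrees, forces in N, time in s.
With the tool pointing down it reaches from about 0.35 to 0.875 m from the base axis. Payload 4.2 kg.
Tool frame: the origin (TCP) lies midway between the tips of the shut fingers; the grasp point (between the pads) lies 19 mm behind it; z points along the fingers, x is the direction in which the jaws open and shut, and the axes are right-handed (so a half turn about z gives the same grasp; the last joint's range is limited). The gripper opens to 87 mm and grips with 3 to 60 N. Pads are 19 mm wide; open, the fingers measure 117 mm over their backs; the gripper's body (75 mm by 190 mm) begins 51 mm behind the grasp point.
Start: joints at [-61.215, 22.042, 0.453, 0, -68.411, -14.817], TCP at [0.151, -0.606, 0.223] pointing down, gripper open.
Joint ranges: [-179.83, 179.83], [-69.29, 118.12], [-61.27, 80.66], [-181.25, 117.63], [-171.15, -9.14], [-177.46, 177.46]. Speed limits (degrees/s): [159.86, 159.86, 180, 180, 180, 180].

### API

Orientations are given as a 3x3 rotation matrix whose columns are the frame's x, y, z axes.
In Python, from station import sense, capture, finish_job, find_in gives the robot as it stands.
- The arm moves only by the shell command python3 -m creep 'ROWS'. ROWS is JSON, a list of rows, each a list of 7 numbers: the shift along the tool's x, y, z in mm, then the turn, a rotation vector about the tool's x, y, z in degrees, then the opening, from 0 (shut) to 1 (fully open). A call has exactly 10 rows; each row shifts and turns the commanded pose from where the row before left it, along the tool's axes as they then stand; what a row does not reach is not made up. A row lasts 1/8 s, in which the tool goes at most 62.5 mm and 10.7 degrees, less where a joint would pass 70% of its speed; a pose out of reach is approached as far as the arm can. A call with a gripper value outside its range is refused whole. The fingers move at their own pace and stop on an object; the grip force is fixed at half the most. Time passes only in rows, so rows that do not move let the fingers close, or fill a call up. It gives the time, the measured TCP pose, the force and the opening at its end, in the units of the state.
- sense(): the state, without advancing time (a new reading comes with each control period).
- capture(name): name is "scene" or "top"; returns a dict with "color" (384x512x3 uint8, blue, green, red), "vertical_fov" (degrees; the focal length in pixels is half the picture's height over the tangent of half this angle, whatever the lens; pixels are square), "cx", "cy" (the principal point, pixels), "R" (3x3) and "t" (3): a world point X has camera coordinates R X + t. Camera axes: x right, y down, z forward; pixel columns grow to the right and rows downward; lengths in m; the calibration is good to about 2 mm. A picture is of the moment at which its call begins. There is no depth.
- finish_job(): hands the job in, once; it reports no verdict.
Trained networks look in the newest picture that a camera, given by its name, has taken for a name from the list of things; names that differ only in an ending like _2 or _b are one class to them, and where a whole thing is asked for, a point or a joint stands for the part that bears it (a point fixed in the world has none). Each returns a list of dicts, best first, with "p" (0 to 1); they miss things now and then, are a little off and sometimes report something else, mostly with a low value. They report only what shows in the picture. A call takes as long as a camera call. They do not tell look-alikes from the thing itself.
- find_in(camera, name): "xy" ([column, row] in pixels, amid what is visible of it).
The state is a dict: "time_s": time; "joints": joint angles; "joint_velocities": joint speeds; "effort": joint torques, N m; "tcp_pos": TCP position; "ee_rot": TCP orientation; "wrist_force": force on the tool from outside, world axes, zero at the start; "moment": the same for the moment, N m; "gripper_width": opening from 0.0 (shut) to 1.0 (fully open).
Only numpy, scipy, OpenCV 4.12 (cv2) and the standard library are available. Lean on these libraries where they do the work, as an engineer would, in place of code of your own. Each camera call takes 0.05 s, during which the arm holds its last target. There are 200 camera calls.

## Working session

There is one attempt and no reset: what is moved stays moved. The work goes in short steps, Python scripts to look and compute and a shell command to move; the robot and the scene stay as the last step left them, time stands still between calls to the robot, and variables do not carry over. Pictures are saved under pics/ and viewed, about 8 in all and at most 12, crops included, and the job is handed in when it is done.

```bash
ls; mkdir -p pics
python3 - <<'E'
from station import sense,capture,find_in
import cv2,numpy as np
s=sense();print(s['time_s'],s['tcp_pos'],s['ee_rot'],s['gripper_width'])
for c in['scene','top']:
    p=capture(c);cv2.imwrite(f'pics/{c}0.png',p['color'])
    print(c,p['vertical_fov'],p['cx'],p['cy'],np.round(p['R'],3).tolist(),np.round(p['t'],3))
    for n in['stage','hold_bar','bar_grip','carrier']:
        print(n,[(np.round(d['xy']).tolist(),round(d['p'],2)) for d in find_in(c,n)])
a=cv2.imread('pics/scene0.png');b=cv2.imread('pics/top0.png')
E
```

```text
pics
0.0 [ 0.15072529 -0.60593255  0.22145888] [[-2.41176531e-01  9.70481068e-01 -6.13947217e-04]
 [ 9.70478788e-01  2.41177296e-01  2.10552489e-03]
 [ 2.19144218e-03 -8.80195626e-05 -9.99997595e-01]] 1.0019202629018147
scene 48.29165087899599 250.04320153993424 196.71010689553395 [[0.799, 0.601, -0.013], [0.408, -0.558, -0.723], [-0.442, 0.572, -0.691]] [-0.39  -0.231  1.345]
stage [([279.0, 188.0], 0.94)]
hold_bar [([252.0, 178.0], 0.97)]
bar_grip [([253.0, 180.0], 0.71)]
carrier [([171.0, 239.0], 0.85), ([236.0, 144.0], 0.85), ([324.0, 252.0], 0.75), ([249.0, 201.0], 0.65)]
top 51.96881194680234 255.0704578462881 194.7607838360052 [[-0.03, -1.0, -0.002], [-0.979, 0.03, -0.204], [0.204, -0.004, -0.979]] [-0.072  0.564  0.814]
stage [([196.0, 198.0], 0.93)]
hold_bar [([231.0, 221.0], 0.67)]
bar_grip [([224.0, 224.0], 0.85)]
carrier [([254.0, 115.0], 0.87), ([240.0, 211.0], 0.63), ([328.0, 242.0], 0.63), ([170.0, 294.0], 0.56)]
```

View pics/top0.png

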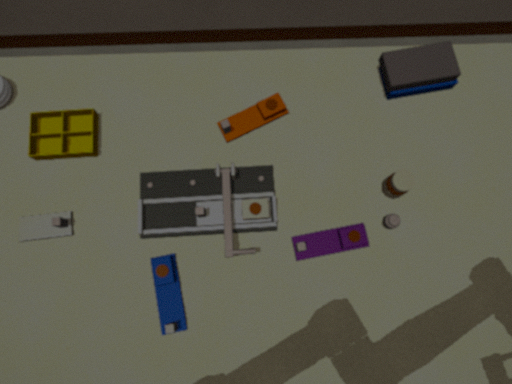

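View pics/scene0.png

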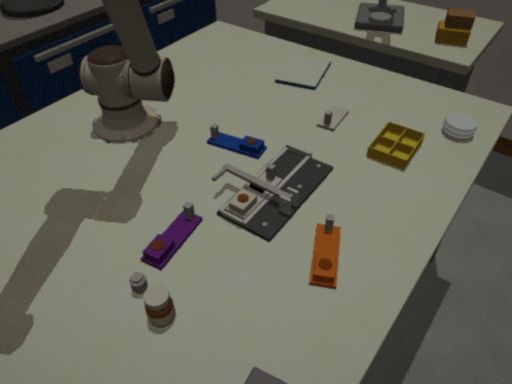

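The top view shows the stage at about (207,200). The bar runs from the hinge (227,170) to the handle rod at (240,251).

Carrier candidates in the top view:
- In the channel at (230,210), with its post at (200,211) and white block at (256,209). This one fits: aluminium, has a block, and is clamped under the bar.
- Blue (168,293), orange (253,117) and purple (330,242) are decoys.
- Grey (47,225) is the loose spare without a block.

I'll confirm with one enlarged crop.

Run:
```python
import cv2,numpy as np
a=cv2.imread('pics/top0.png')[155:270,125:290]
b=cv2.imread('pics/scene0.png')[140:245,200:345]
g=lambda i:(255*(i/255.)**.6).astype('uint8')
A=cv2.resize(g(a),None,fx=4.8,fy=4.8,interpolation=cv2.INTER_CUBIC)
for k in range(130,290,20):cv2.putText(A,str(k),(int((k+.5-125)*4.8),10),0,.35,(0,0,255));A[:,int((k+.5-125)*4.8)]=(0,0,255)
for k in range(160,270,20):cv2.putText(A,str(k),(0,int((k+.5-155)*4.8)),0,.35,(0,0,255));A[int((k+.5-155)*4.8)]=(0,0,255)
cv2.imwrite('pics/c1.png',A)
```

```text
(no output)
```

View pics/c1.png

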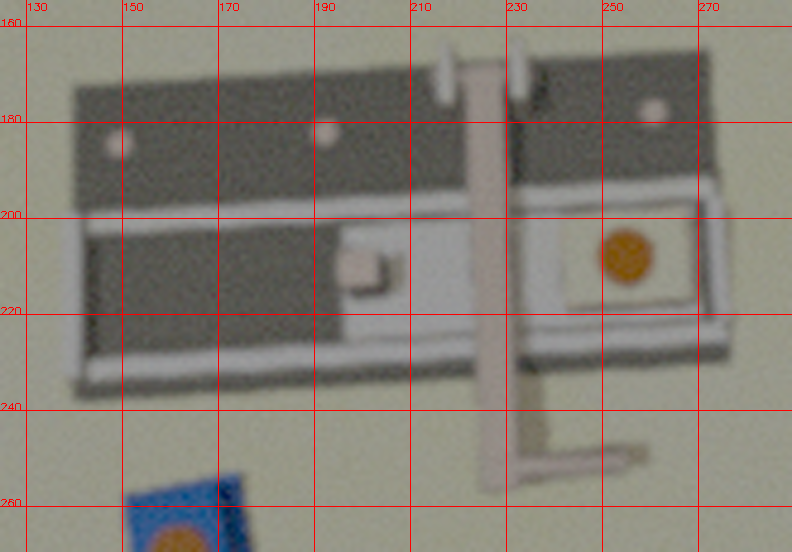

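The crop confirms it: aluminium plate with post (198,210) and white block with an orange spot (255,208), under the bar. The rod runs from (232,252) to (257,249). Next I fit the stage pose.

```bash
cat > h.py <<'E'
import numpy as np,cv2
from scipy.optimize import least_squares
from station import sense,capture,find_in
def proj(c,X):
    f=192/np.tan(np.radians(c['vertical_fov']/2)); q=np.asarray(X)@np.array(c['R']).T+c['t']
    return np.c_[f*q[:,0]/q[:,2]+c['cx'],f*q[:,1]/q[:,2]+c['cy']]
def w(p,S):
    S=np.atleast_2d(S)/1000.; c,s=np.cos(p[2]),np.sin(p[2])
    return np.c_[p[0]+c*S[:,0]-s*S[:,1],p[1]+s*S[:,0]+c*S[:,1],S[:,2]]
def tool(V): # world mm -> tool mm
    return np.array(sense()['ee_rot']).T@np.array(V)
E
python3 - <<'E'
from h import *
c=capture('top')
M=np.array([[108,205,12,140.2,173],[108,-110,12,271.5,165.5],[-48,205,6,140.3,237.5],[-48,-110,6,275,229.5],
[-95,-57,46,258.5,248.8],[90,21,60,217,170],[90,-21,60,232,169],[-35,195,22,143,231],[35,195,22,143,200.5]],float)
r=least_squares(lambda p:(proj(c,w(p,M[:,:3]))-M[:,3:]).ravel(),[.55,0,0],loss='soft_l1')
p=r.x;print(p,np.degrees(p[2]));print(np.round(r.fun.reshape(-1,2),1) )
np.save('p.npy',p)
print('grip',w(p,[-95,-38,46]),'hinge',w(p,[90,0,46]))
# carrier offset from post top
for y in(-15,-5,5):print(y,proj(c,w(p,[0,y+72,50])))
print('camera',-np.array(c['R']).T@c['t'])
c=capture('scene');print(proj(c,w(p,M[:,:3]).round(4)).round(0).tolist())
G=w(p,[-95,-38,46])[0];s=sense()
print((G-s['tcp_pos'])*1000)
E
```

```text
[ 0.5324802  -0.02694104  0.02939964] 1.684475542158382
[[-0.5 -1.2]
 [ 1.2 -1.4]
 [ 0.1  0.6]
 [ 2.3  0.4]
 [-3.   1.9]
 [-1.3 -0.8]
 [ 2.5 -0.9]
 [-0.2  0.4]
 [-0.3  0.6]]
grip [[ 0.43863828 -0.06771718  0.046     ]] hinge [[ 0.6224413  -0.02429545  0.046     ]]
-15 [[201.56174499 210.51417837]]
-5 [[197.05002116 210.7822022 ]]
5 [[192.53727879 211.05028654]]
camera [ 0.38333383 -0.08615932  0.91131209]
[[333.0, 167.0], [269.0, 240.0], [284.0, 149.0], [216.0, 214.0], [213.0, 182.0], [293.0, 189.0], [284.0, 199.0], [286.0, 147.0], [308.0, 156.0]]
[ 287.75251267  538.75293647 -176.56024446]
```

```bash
python3 -m creep '[[45,41,0,0,0,0,1],[45,41,0,0,0,0,1],[45,41,0,0,0,0,1],[45,41,0,0,0,0,1],[45,41,0,0,0,0,1],[45,41,0,0,0,0,1],[45,41,0,0,0,0,1],[45,41,0,0,0,0,1],[45,41,0,0,0,0,1],[45,41,0,0,0,0,1]]'
python3 -m creep '[[0,0,6,0,0,-9,1],[0,0,6,0,0,-9,1],[0,0,6,0,0,-9,1],[0,0,6,0,0,-9,1],[0,0,6,0,0,-9,1],[0,0,6,0,0,-9,1],[0,0,6,0,0,-9,1],[0,0,6,0,0,-9,1],[0,0,6,0,0,-5.7,1],[0,0,6,0,0,0,1]]'
python3 - <<'E'
from h import *
s=sense();print(np.round(s['ee_rot'],3),s['tcp_pos'],s['time_s'])
p=np.load('p.npy')
ims=[]
for n in('scene','top'):
    c=capture(n);I=c['color'];
    q=proj(c,np.array([s['tcp_pos'],w(p,[-95,-38,46])[0]]));print(n,q)
    x,y=(q[1]).astype(int);x0,y0=x-45,y-55
    C=cv2.resize((255*(I[y0:y0+100,x0:x0+90]/255.)**.6).astype('uint8'),None,fx=4.4,fy=4.4,interpolation=cv2.INTER_CUBIC)
    for k in range((x0//20+1)*20,x0+90,20):u=int((k+.5-x0)*4.4);C[:,u]=(0,0,255);cv2.putText(C,str(k),(u,10),0,.4,(0,0,255))
    for k in range((y0//20+1)*20,y0+100,20):u=int((k+.5-y0)*4.4);C[u]=(0,0,255);cv2.putText(C,str(k),(0,u),0,.4,(0,0,255))
    ims.append(C)
cv2.imwrite('pics/c2.png',np.hstack(ims))
E
```

```text
time_s: 1.85
tcp_pos: [0.4409, -0.0688, 0.2232]
ee_rot: [[-0.242, 0.97, 0.002], [0.97, 0.242, 0.0], [-0.0, 0.002, -1.0]]
wrist_force: [1.1, -1.4, -0.8]
gripper_width: 1.005
time_s: 3.1
tcp_pos: [0.4402, -0.0708, 0.1625]
ee_rot: [[-1.0, -0.028, 0.001], [-0.028, 1.0, 0.0], [-0.001, 0.0, -1.0]]
wrist_force: [0.2, 0.3, -0.2]
gripper_width: 1.001
[[-1.    -0.028  0.001]
 [-0.028  1.     0.   ]
 [-0.001  0.    -1.   ]] [ 0.44022965 -0.07080794  0.16249901] 3.1
scene [[214.25449766 141.3111841 ]
 [217.83042108 177.9868425 ]]
top [[246.98631549 246.36147205]
 [246.78963689 251.18932135]]
```

View pics/c2.png

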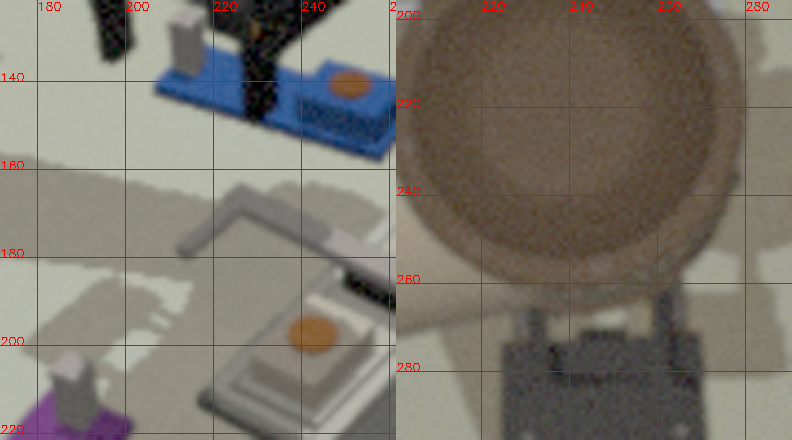

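The scene view (left) shows the rod from its tip (213,178) to the elbow (225,166), below the open fingers (195,130)/(231,147). The gripper hides it in the top view. I'll triangulate the tip and refit.

Run:
```python
from h import *
T=capture('top');S=capture('scene')
def tri(a,b):
    return least_squares(lambda X:np.r_[proj(T,[X])[0]-a,proj(S,[X])[0]-b],[.44,-.07,.05])
r=tri([258,249],[213.5,178.3]);print('tip',r.x,r.fun)
p0=np.load('p.npy')
M=np.array([[108,205,12,140.2,173],[108,-110,12,271.5,165.5],[-48,205,6,140.3,237.5],[-48,-110,6,275,229.5],
[90,21,60,217,170],[90,-21,60,232,169],[-35,195,22,143,231],[35,195,22,143,200.5]],float)
def rod(a,y):return [90-185*np.cos(a),y,46+185*np.sin(a)]
f=lambda q:np.r_[(proj(T,w(q,M[:,:3]))-M[:,3:]).ravel(),(proj(T,w(q,rod(q[3],-57)))-[258,249]).ravel(),(proj(T,w(q,rod(q[3],-9)))-[232,252]).ravel(),(proj(S,w(q,rod(q[3],-57)))-[213.5,178.3]).ravel(),
 (proj(S,w(q,[-48,-110,12]))-[219.5,212]).ravel()]
r=least_squares(f,[*p0,.02],loss='soft_l1');q=r.x;print(q);print(r.fun.reshape(-1,2).round(1))
np.save('q.npy',q);print('grip',w(q,rod(q[3],-38)),'move tool',tool(w(q,rod(q[3],-38))[0]-sense()['tcp_pos'])*1000)
```

```text
tip [ 0.44265981 -0.09088669  0.06297013] [-0.61395545 -0.54454628 -0.93392744  0.14670106]
[ 0.53269509 -0.02616549  0.02941472  0.06885953]
[[-0.9 -1.2]
 [ 0.9 -1.5]
 [-0.2  0.5]
 [ 1.9  0.3]
 [-1.6 -0.9]
 [ 2.1 -1. ]
 [-0.5  0.3]
 [-0.6  0.5]
 [-2.9  1. ]
 [ 0.8 -0.7]
 [-0.4 -0.1]
 [-3.7 -0.3]]
grip [[ 0.43929203 -0.06693015  0.05872895]] move tool [  0.79546785   3.955062   103.89807141]
```

```bash
python3 -m creep '[[0,0.5,25,0,0,0,1],[0,0.5,25,0,0,0,1],[0,0,25,0,0,0,1],[0,0,25,0,0,0,1],[0,0,18,0,0,0,0.8],[0,0,8,0,0,0,0.3],[0,0,0,0,0,0,0],[0,0,0,0,0,0,0],[0,0,0,0,0,0,0],[0,0,0,0,0,0,0]]'
python3 - <<'E'
from h import *
q=np.load('q.npy')
for a0 in(.03,.06):
  for n in (12,):
    A=np.linspace(a0,1.6,21);P=np.c_[90-185*np.cos(A),0*A,46+185*np.sin(A)]
    print(np.diff(P,axis=0)[:,[0,2]].round(1).tolist())
E
```

```text
time_s: 4.55
tcp_pos: [0.4404, -0.0698, 0.037]
ee_rot: [[-1.0, -0.029, 0.001], [-0.029, 1.0, 0.0], [-0.001, 0.0, -1.0]]
wrist_force: [0.4, 0.4, 0.6]
gripper_width: 0.402
[[1.0, 14.5], [2.1, 14.4], [3.3, 14.1], [4.4, 13.8], [5.4, 13.5], [6.5, 13.0], [7.5, 12.5], [8.4, 11.8], [9.3, 11.1], [10.2, 10.4], [10.9, 9.5], [11.7, 8.6], [12.3, 7.7], [12.9, 6.7], [13.4, 5.7], [13.8, 4.6], [14.1, 3.5], [14.3, 2.4], [14.5, 1.3], [14.5, 0.1]]
[[1.4, 14.2], [2.5, 14.0], [3.6, 13.8], [4.6, 13.5], [5.6, 13.1], [6.6, 12.6], [7.6, 12.1], [8.5, 11.4], [9.3, 10.8], [10.1, 10.0], [10.9, 9.2], [11.5, 8.3], [12.2, 7.4], [12.7, 6.5], [13.1, 5.5], [13.5, 4.4], [13.8, 3.4], [14.1, 2.3], [14.2, 1.2], [14.2, 0.1]]
```

```bash
python3 -m creep '[[0,0,0,0,0,0,0],[0,0,0,0,0,0,0],[0,0,0,0,0,0,0],[0,0,0,0,0,0,0],[0,0,0,0,0,0,0],[0,0,0,0,0,0,0],[0,0,0,0,0,0,0],[0,0,0,0,0,0,0],[0,0,-1,0,0,0,0],[0,0,-2,0,0,0,0]]'
```

```text
time_s: 5.8
tcp_pos: [0.4387, -0.07, 0.039]
ee_rot: [[-1.0, -0.028, -0.003], [-0.028, 1.0, -0.0], [0.003, -0.0, -1.0]]
wrist_force: [-3.8, 2.5, -3.3]
gripper_width: 0.126
```

```bash
python3 -m creep '[[-1,0,-9,0,0,0,0],[-1.2,0,-9.5,0,0,0,0],[-2,0,-9.5,0,0,0,0],[-2.4,0,-9.5,0,0,0,0],[-2.9,0,-9.3,0,0,0,0],[-3.3,0,-9.2,0,0,0,0],[-3.8,0,-9,0,0,0,0],[-4.2,0,-8.8,0,0,0,0],[-4.6,0,-8.5,0,0,0,0],[0,0,0,0,0,0,0]]'
python3 - <<'E'
from h import *
q=np.load('q.npy');s=sense();g=s['tcp_pos']-.019*np.array(s['ee_rot'])[:,2]*1
d=(g-w(q,[90,-38,46])[0])*1000;print(d,np.hypot(d[0],d[2]),np.arctan2(d[2],-d[0]),s['wrist_force'])
E
```

```text
time_s: 7.05
tcp_pos: [0.4626, -0.0693, 0.1226]
ee_rot: [[-1.0, -0.028, -0.006], [-0.028, 1.0, -0.0], [0.006, -0.0, -1.0]]
wrist_force: [-11.6, 4.3, 6.3]
gripper_width: 0.126
[-161.08323673   -7.81139106   95.60676602] 187.31914708202808 0.5356441237368796 [-11.60172165   4.29343439   6.2802555 ]
```

```bash
python3 -m creep '[[-4.4,0,-9.6,0,0,0,0],[-5,0,-9.2,0,0,0,0],[-6.7,0,-8.3,0,0,0,0],[-7.1,0,-7.9,0,0,0,0],[-7.6,0,-7.4,0,0,0,0],[-8,0,-7,0,0,0,0],[-8.4,0,-6.5,0,0,0,0],[-8.7,0,-6,0,0,0,0],[-9.1,0,-5.5,0,0,0,0],[0,0,0,0,0,0,0]]'
python3 - <<'E'
from h import *
q=np.load('q.npy');s=sense();g=s['tcp_pos']-.019*np.array(s['ee_rot'])[:,2]*1
d=(g-w(q,[90,-38,46])[0])*1000;print(d,np.hypot(d[0],d[2]),np.arctan2(d[2],-d[0]),s['wrist_force'])
E
```

```text
time_s: 8.3
tcp_pos: [0.5317, -0.0674, 0.1932]
ee_rot: [[-1.0, -0.031, 0.004], [-0.031, 1.0, -0.001], [-0.004, -0.001, -1.0]]
wrist_force: [-8.6, 1.9, 10.9]
gripper_width: 0.122
[-92.16999128  -5.90320248 166.22006419] 190.06424448744445 1.0645003441668697 [-8.5576103  1.8748449 10.8977468]
```

```bash
python3 -m creep '[[-8,0,-6.5,0,0,0,0],[-9,0,-5.5,0,0,0,0],[-9.9,0,-4,0,0,0,0],[-10.1,0,-3.4,0,0,0,0],[-10.3,0,-2.7,0,0,0,0],[-10.4,0,-2.1,0,0,0,0],[-10.5,0,-1.5,0,0,0,0],[-10.6,0,-0.9,0,0,0,0],[-10.6,0,-0.4,0,0,0,0],[0,0,0,0,0,0,0]]'
python3 - <<'E'
from h import *
q=np.load('q.npy');s=sense();R=np.array(s['ee_rot'])
print(R.round(3))
for k in(.014,.019):
  g=s['tcp_pos']-k*R[:,2]
  d=(g-w(q,[90,-38,46])[0])*1000;print(d,np.hypot(d[0],d[2]),np.arctan2(d[2],-d[0]),s['wrist_force'])
c=capture('scene');I=c['color'];C=(255*(I[90:250,190:390]/255.)**.6).astype('uint8')
cv2.imwrite('pics/c3.png',cv2.resize(C,None,fx=3.7,fy=3.7,interpolation=cv2.INTER_CUBIC))
E
```

```text
time_s: 9.55
tcp_pos: [0.6226, -0.0648, 0.2168]
ee_rot: [[-1.0, -0.029, 0.005], [-0.029, 1.0, -0.001], [-0.005, -0.001, -1.0]]
wrist_force: [1.0, -1.2, 2.6]
gripper_width: 0.128
[[-1.    -0.029  0.005]
 [-0.029  1.    -0.001]
 [-0.005 -0.001 -1.   ]]
[ -1.27747192  -3.29373542 184.79227801] 184.79669355112938 1.5638834212300607 [ 1.01082355 -1.23209595  2.62440688]
[ -1.3011567   -3.29069354 189.79222099] 189.79668110097407 1.5639407438408761 [ 1.01082355 -1.23209595  2.62440688]
```

View pics/c3.png

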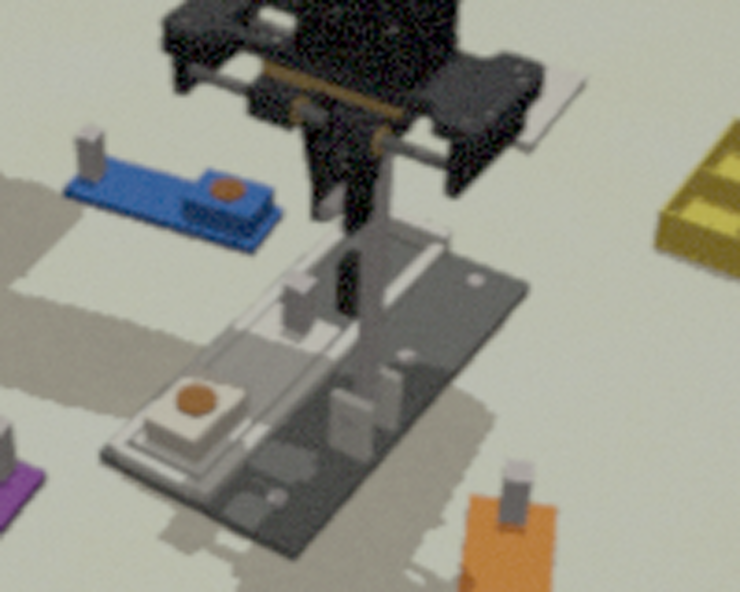

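The scene crop shows the bar standing vertical, with its rod still in the fingers and the carrier free (post at (298,285) in the crop, full-frame (270,167)). I'll nudge it 1 mm, let go and rise.

```bash
python3 -m creep '[[-1,0,0,0,0,0,0],[-0.5,0,0,0,0,0,0],[0,0,0,0,0,0,0.5],[0,0,0,0,0,0,0.5],[0,0,0,0,0,0,0.5],[0,0,0,0,0,0,0.5],[0,0,0,0,0,0,0.5],[0,0,0,0,0,0,0.5],[0,0,-20,0,0,0,0.6],[0,0,-30,0,0,0,0.6]]'
python3 - <<'E'
from h import *
q=np.load('q.npy');T=capture('top');S=capture('scene')
r=least_squares(lambda X:np.r_[proj(T,[X])[0]-[197.5,209.3],proj(S,[X])[0]-[270.5,166.7]],[.53,.04,.05])
print('post',r.x,r.fun)
q3=w(q,[0,66,50])[0];print(q3,'in scene',proj(S,[q3]),'top',proj(T,[q3]))
print(find_in('scene','carrier'))
print('move from tcp to post',tool(q3-sense()['tcp_pos'])*1000)
E
```

```text
time_s: 10.85
tcp_pos: [0.6207, -0.0646, 0.2657]
ee_rot: [[-1.0, -0.029, -0.003], [-0.029, 1.0, -0.0], [0.003, -0.0, -1.0]]
wrist_force: [0.4, -0.2, -0.1]
gripper_width: 0.579
post [0.53075059 0.03629838 0.05908262] [ 0.6446623   0.64263315  1.02200348 -0.27150789]
[0.530754   0.03980596 0.05      ] in scene [[272.22917306 168.45308369]] top [[197.15112006 210.67076491]]
[{'xy': [326.1, 253.3], 'p': 0.94}, {'xy': [255.1, 196.8], 'p': 0.9}, {'xy': [238.0, 145.3], 'p': 0.83}, {'xy': [172.9, 241.2], 'p': 0.64}]
move from tcp to post [ 89.29353981 106.84361093 217.82052048]
```

```bash
python3 -m creep '[[10,15,0,0,0,0,0.6],[25,28,0,0,0,0,0.6],[25,30,0,0,0,0,0.6],[20,20,0,0,0,0,0.6],[10,11,20,0,0,0,0.6],[0,0,40,0,0,0,0.6],[0,0,40,0,0,0,0.6],[0,0,40,0,0,0,0.6],[0,0,30,0,0,0,0.6],[0,0,15,0,0,0,0.6]]'
python3 - <<'E'
from h import *
c=capture('scene');I=c['color'];C=(255*(I[90:250,190:390]/255.)**.6).astype('uint8')
print(proj(c,[sense()['tcp_pos']]))
cv2.imwrite('pics/c4.png',cv2.resize(C,None,fx=3.7,fy=3.7,interpolation=cv2.INTER_CUBIC))
E
```

```text
time_s: 12.25
tcp_pos: [0.5262, 0.0367, 0.079]
ee_rot: [[-1.0, -0.029, -0.004], [-0.029, 1.0, -0.001], [0.004, -0.001, -1.0]]
wrist_force: [-0.3, 0.8, 0.8]
gripper_width: 0.603
[[270.1587329 159.8454938]]
```

View pics/c4.png

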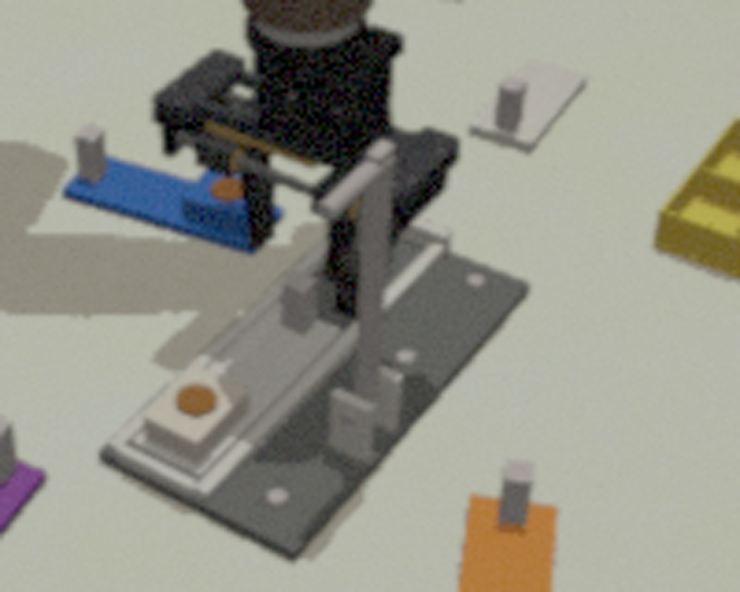

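The bar is standing free, leaning neither way, and the fingers sit either side of the post (298,300 in the crop). Next I descend and pinch.

```bash
python3 -m creep '[[-3,1,17,0,0,0,0.6],[-2,0,18,0,0,0,0.6],[0,0,15,0,0,0,0.6],[0,0,0,0,0,0,0],[0,0,0,0,0,0,0],[0,0,0,0,0,0,0],[0,0,0,0,0,0,0],[0,0,0,0,0,0,0],[0,0,0,0,0,0,0],[0,0,0,0,0,0,0]]'
```

```text
time_s: 13.55
tcp_pos: [0.5322, 0.0377, 0.0316]
ee_rot: [[-1.0, -0.028, -0.002], [-0.028, 1.0, -0.0], [0.002, -0.0, -1.0]]
wrist_force: [-5.7, 2.2, 5.3]
gripper_width: 0.207
```

```bash
python3 -m creep '[[0,5,0,0,0,0,0],[0,10,0,0,0,0,0],[0,13,0,0,0,0,0],[0,14,0,0,0,0,0],[0,14,0,0,0,0,0],[0,14,0,0,0,0,0],[0,13,0,0,0,0,0],[0,12,0,0,0,0,0],[0,5,0,0,0,0,0],[0,0,0,0,0,0,0]]'
```

```text
time_s: 14.8
tcp_pos: [0.5293, 0.1369, 0.0316]
ee_rot: [[-1.0, -0.029, -0.002], [-0.029, 1.0, -0.002], [0.002, -0.002, -1.0]]
wrist_force: [-4.7, -2.3, 6.0]
gripper_width: 0.203
```

Moved 99 mm. I'll creep the rest until contact.

```bash
python3 -m creep '[[0,3,0,0,0,0,0],[0,3,0,0,0,0,0],[0,2,0,0,0,0,0],[0,2,0,0,0,0,0],[0,1,0,0,0,0,0],[0,1,0,0,0,0,0],[0,1,0,0,0,0,0],[0,0,0,0,0,0,0],[0,0,0,0,0,0,0],[0,0,0,0,0,0,0]]'
```

```text
time_s: 16.05
tcp_pos: [0.5289, 0.1489, 0.0315]
ee_rot: [[-1.0, -0.029, -0.003], [-0.029, 1.0, -0.003], [0.003, -0.003, -1.0]]
wrist_force: [-2.6, -5.7, 7.1]
gripper_width: 0.205
```

```bash
python3 -m creep '[[0,1.5,0,0,0,0,0],[0,1.5,0,0,0,0,0],[0,1,0,0,0,0,0],[0,1,0,0,0,0,0],[0,0,0,0,0,0,0],[0,0,0,0,0,0,0],[0,0,0,0,0,0,0],[0,0,0,0,0,0,0],[0,0,0,0,0,0,0],[0,0,0,0,0,0,0]]'
```

```text
time_s: 17.3
tcp_pos: [0.5288, 0.1539, 0.0315]
ee_rot: [[-1.0, -0.029, -0.003], [-0.029, 1.0, -0.003], [0.003, -0.003, -1.0]]
wrist_force: [-2.3, -6.0, 5.7]
gripper_width: 0.204
```

```bash
python3 -m creep '[[0,1,0,0,0,0,0],[0,1,0,0,0,0,0],[0,1,0,0,0,0,0],[0,1,0,0,0,0,0],[0,1,0,0,0,0,0],[0,0,0,0,0,0,0],[0,0,0,0,0,0,0],[0,0,0,0,0,0,0],[0,0,0,0,0,0,0],[0,0,0,0,0,0,0]]'
```

```text
time_s: 18.55
tcp_pos: [0.5287, 0.1589, 0.0316]
ee_rot: [[-1.0, -0.029, -0.003], [-0.029, 1.0, -0.003], [0.003, -0.003, -1.0]]
wrist_force: [-2.9, -4.9, 6.9]
gripper_width: 0.202
```

```bash
python3 -m creep '[[0,1,0,0,0,0,0],[0,1,0,0,0,0,0],[0,1,0,0,0,0,0],[0,1,0,0,0,0,0],[0,1,0,0,0,0,0],[0,0,0,0,0,0,0],[0,0,0,0,0,0,0],[0,0,0,0,0,0,0],[0,0,0,0,0,0,0],[0,0,0,0,0,0,0]]'
python3 - <<'E'
from h import *
c=capture('scene');I=c['color'];C=(255*(I[90:250,190:390]/255.)**.6).astype('uint8')
cv2.imwrite('pics/c5.png',cv2.resize(C,None,fx=3.7,fy=3.7,interpolation=cv2.INTER_CUBIC))
E
```

```text
time_s: 19.8
tcp_pos: [0.5286, 0.1606, 0.0316]
ee_rot: [[-1.0, -0.03, -0.004], [-0.03, 1.0, -0.008], [0.005, -0.008, -1.0]]
wrist_force: [1.5, -17.5, 6.6]
gripper_width: 0.201
```

View pics/c5.png

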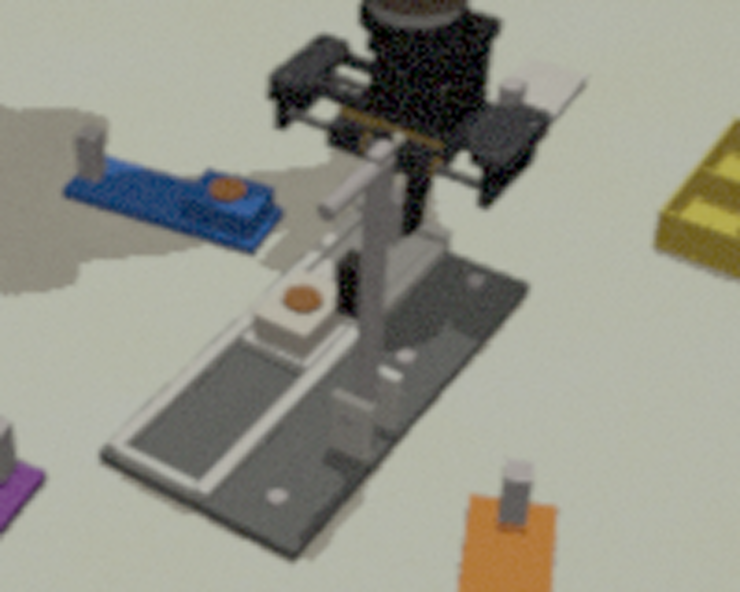

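The scene shows the carrier at the open end with the block clear of the bar (303,310 in the crop) and the bar upright. The −17.5 N along y says it is against the stop. I'll let go, rise straight up and move clear.

```bash
python3 -m creep '[[0,0,0,0,0,0,0.6],[0,0,0,0,0,0,0.6],[0,0,0,0,0,0,0.6],[0,0,0,0,0,0,0.6],[0,0,0,0,0,0,0.6],[0,0,0,0,0,0,0.6],[0,0,0,0,0,0,0.6],[0,0,-10,0,0,0,0.6],[0,0,-25,0,0,0,0.6],[0,0,-40,0,0,0,0.6]]'
python3 -m creep '[[0,0,-40,0,0,0,0.6],[0,0,-40,0,0,0,0.6],[0,0,-30,0,0,0,0.6],[0,30,-10,0,0,0,0.6],[20,40,0,0,0,0,0.6],[20,40,0,0,0,0,0.6],[20,40,0,0,0,0,0.6],[10,20,0,0,0,0,0.6],[0,0,0,0,0,0,0.6],[0,0,0,0,0,0,0.6]]'
python3 - <<'E'
from h import *
q=np.load('q.npy');T=capture('top');S=capture('scene')
print('post exp top',proj(T,w(q,[0,182,50])),'scene',proj(S,w(q,[0,182,50])),'rod tip upright',proj(T,w(q,[90,-57,231])),proj(S,w(q,[90,-57,231])), 'bar end',proj(S,w(q,[90,-9,231])))
g=lambda I:cv2.resize((255*(I/255.)**.6).astype('uint8'),(400,400),interpolation=cv2.INTER_CUBIC)
cv2.imwrite('pics/c6.png',np.hstack([g(T['color'][125:255,130:290]),g(S['color'][110:250,205:345])]))
E
```

```text
time_s: 21.1
tcp_pos: [0.5289, 0.1654, 0.1066]
ee_rot: [[-1.0, -0.029, -0.002], [-0.029, 1.0, -0.001], [0.002, -0.001, -1.0]]
wrist_force: [0.9, -0.2, -0.2]
gripper_width: 0.596
time_s: 22.35
tcp_pos: [0.4547, 0.3333, 0.2267]
ee_rot: [[-1.0, -0.029, 0.0], [-0.029, 1.0, 0.0], [-0.0, 0.0, -1.0]]
wrist_force: [-0.0, -1.0, -0.1]
gripper_width: 0.603
post exp top [[144.74377102 213.7847219 ]] scene [[295.54338492 145.84246122]] rod tip upright [[248.81433802 141.39729109]] [[278.30106758 148.11256166]] bar end [[290.7327349  136.51097413]]
```

View pics/c6.png

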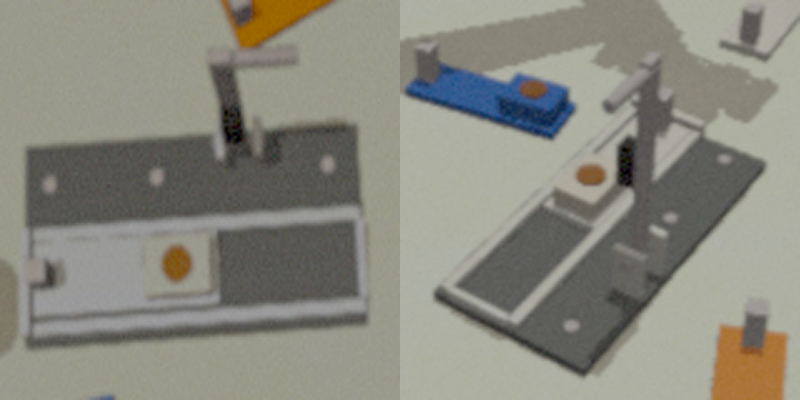

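The final picture shows the carrier's post at top (144,213), against the predicted (145,214) at the stop. The upright rod's tip is at (249,143), against the predicted (249,141). Nothing is touching the robot, so I'm handing in.

```bash
python3 -c "
from station import finish_job
print(finish_job())"
```

```text
the job is handed in; nothing more can be done
None
```

The bar is standing upright and the carrier is against the end stop. I handed the job in at about 22 s of the 48 s limit. `finish_job` gives no verdict, so what follows rests on my own checks.

- **Bar:** I pinched the handle rod from above, swung the bar up and let go. At the top of the swing the measured angle was about 1.56 rad. I nudged it about 1.5 mm further before opening the fingers. In the last picture the rod tip is within about 2 px (2–4 mm) of where an upright bar should put it.
- **Carrier:** I gripped the post and slid the carrier about 123 mm along the channel without lifting it, until the force rose to 17.5 N against the stop. After I released it, the post showed within 1 px of its end-stop position.
- **Robot:** The gripper is clear of everything, and the wrist force reads about zero.

**Disagreements:** Contact came about 5 mm later than my stage fit predicted, which is within that fit's error. During the swing the rod sat about 5 mm nearer the fingertips than assumed, with about 13 N of sideways load. I corrected the path for it.

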